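# Stop the lap, clear the dressing stone, reset the stop

### The job

The dressing stone was left on the lap. Push the mushroom stop button down until it latches and let go of it; while it stays latched, lift the dressing stone off the lap and set it down flat in the steel tray without dropping it. Then turn the mushroom knob clockwise (seen from above) until it is released, let go so that it springs fully up, and leave the bottle, spare laps, dish and jar where they stand.

Things in the scene. Friction and masses are not known exactly. Their poses are not given: they have to be found in the camera images.
- stop_top (a point): Stop button: a black mushroom head, 40 mm in diameter, on a grey 76 x 76 x 60 mm box fixed to the table. The point is the centre of the head's flat top; z up, along the push and turn axis. Button up: top 101 mm above the table, grippable straight side from 81 to 97 mm, head underside at 78 mm. Latched: all 8 mm lower (side 73 to 89 mm, underside 70 mm, over a 31 mm wide collar that ends at 67 mm; box top at 60 mm). The round side may be gripped in any direction.
- stop (a joint): Travel of the mushroom, m, downward: 0 up, about 0.008 latched, 0.0095 at the hard bottom. It catches when pushed 8.2 mm or more. The spring and the catch together push back with 2 to 5 N on the way down; more force comes only from striking it fast or from the hard bottom.
- stop_knob (a joint): Turn of the mushroom head, rad, clockwise seen from above: 0 at rest, 1.05 at its end stop. A weak spring (0.06 N m/rad) turns it back to 0. A latched head is freed beyond about 0.62 rad (go to 0.8 to 0.95 to be sure); when let go there, the spring lifts it fully up and it turns back by itself to within 0.1 rad. Pulling without turning does not free it; a head that is pressed while turned does not latch.
- stone_grip (a point): Dressing stone (loose, about 0.25 kg) lying on the lap: a grey slab 90 x 30 x 20 mm with a dark wooden grip bar, 75 x 20 x 30 mm (rising 20 to 50 mm above the stone's underside), on top. The point is the centre of the grip bar, 35 mm above the stone's underside; x along the length, y across, z up.
- stone: The same dressing stone; origin at the centre of its underside, axes as stone_grip.
- tray_in (a point): Steel tray fixed to the table, open on top, inside 174 x 124 mm (x, y), walls 16 mm high in all and 3 mm thick. The point is the centre of the inner floor, 3 mm above the table; x along the long side, z up. The stone fits in it at any yaw.
- lap_centre (a point): Centre of the upper face of the lap, a 204 mm wide bright metal disc 110 mm above the table, on a round grey machine 260 mm wide that is fixed to the table; a 16 mm wide nut stands 6 mm above it. The machine's switch housing (50 mm high) sticks out to 155 mm from the centre, along this point's x.
- stop_box: The grey box of the stop button, with all it carries; origin on the table at its centre, z up. Two 4 mm thick feet stick out to 55 mm along its x.
- bottle: Bystander: steel drinking bottle, 72 mm wide, 235 mm tall; origin at the centre of its underside.
- spare_laps: Bystander: two stacked metal discs, 127 mm wide (134 over both), 15 mm high together; origin at the centre of the underside.
- dish: Bystander: white dish of green stones, 90 mm wide, 22 mm high; origin at the centre of the underside.
- jar: Bystander: glass jar, 50 mm wide, 70 mm tall; origin at the centre of the underside.
Not all that is in view belongs to the job. There is more than one size of the stop_box; the job needs the smaller.

How it is judged:
By the outcome, as a careful person would: the job done as asked, in the order asked, and still so for the second after the job is handed in, with the robot touching nothing.
It also fails if it takes over 69 s, if anything falls off the work surface, if the arm or the gripper's body presses on something with over 40 N, if the wrist force passes 120 N, or if a joint passes its speed limit or range.

### The arm

A 6-joint arm with a two-finger parallel gripper is mounted at the origin on the work surface. World frame = base frame: x ahead of the robot, y to its left, z up, the work surface at z = 0. Lengths are in m, angles in rad, forces in N, time in s.
With the tool pointing down it reaches from about 0.35 to 0.725 m from the base axis. Payload 6 kg.
Tool frame: the origin (TCP) lies midway between the tips of the shut fingers; the grasp point (between the pads) lies r.tcp_to_grasp behind it (r.tcp_to_grasp is the distance from the TCP to the grasp point, in m); z points along the fingers, y is the line along which they close (so a half turn about z gives the same grasp; the last joint's range is limited). The gripper opens to 85 mm and grips with 20 to 120 N. Pads are 22 mm wide; open, the fingers measure 114 mm over their backs; the gripper's body (76 mm by 85 mm) begins 54 mm behind the grasp point. The pads swing forward as they close: fully open they stand 13 mm farther back than shut.
Start: joints at [-0.814, 0.04, 0.085, 0, -1.615, -0.334], TCP at [0.246, -0.547, 0.231] pointing down, gripper open.
Joint ranges: [-2.56, 2.56], [-1.29, 2.01], [-1.08, 1.49], [-3.29, 1.98], [-2.81, -0.18], [-2.99, 2.99]. Speed limits (rad/s): [2.57, 2.57, 3.01, 3.14, 3.14, 3.14].

### API

Orientations are given as a rotation vector (axis times angle).
In Python, from station import r gives the robot as it stands. Calls block until the motion is done:
- r.movep(position, orientation): joint-space move of the TCP to a pose.
- r.movel(position, frame=None, velocity=0.15): straight line of the TCP; frame=None keeps the orientation; velocity is the mean speed in m/s.
- r.set_joints(angles): joint-space move.
- r.grip(opening): opening from 0.0 (shut) to 1.0 (fully open); the grip force is fixed at half the most; returns when the fingers have stopped.
- r.pause(seconds).
- r.solve_ik(position, orientation): joint angles nearest the present ones, or None.
- r.read_state(): the state.
- r.get_image(name): name is "scene" or "top" or "wrist"; returns a dict with "img" (384x512x3 uint8, red, green, blue), "fov_y" (degrees; the focal length in pixels is half the picture's height over the tangent of half this angle, whatever the lens; pixels are square), "cx", "cy" (the principal point, pixels), "R" (3x3) and "t" (3): a world point X has camera coordinates R X + t; the wrist camera has in their place "hand_eye" (4x4, takes a point from camera to tool coordinates, whose origin is the TCP and whose axes are the flange's). Camera axes: x right, y down, z forward; pixel columns grow to the right and rows downward; lengths in m; the calibration is good to about 2 mm. A picture is of the moment at which its call begins: read the wrist's pose just before it. There is no depth.
A pose or a line that the arm cannot do raises r.MotionError and nothing moves.
- r.finish_job(): hands the job in; it is judged then, once.
The state is a dict: "time": time; "joints": joint angles; "joint_velocities": joint speeds; "joint_efforts": joint torques, N m; "position": TCP position; "ee_rot": TCP orientation; "force": force on the tool from outside, world axes, zero at the start; "torque": the same for the moment, N m; "finger_gap": opening from 0.0 (shut) to 1.0 (fully open); "grip_force": force on a finger pad.
Only numpy, scipy, OpenCV 4.12 (cv2) and the standard library are available. Lean on these libraries where they do the work, as an engineer would, in place of code of your own. Each camera call takes 0.05 s, during which the arm holds its last target. There are 200 camera calls.

## Working session

There is one attempt and no reset: what is moved stays moved. The work goes in short steps, each a Python script; the robot and the scene stay as the last script left them, time stands still between calls to the robot, and variables do not carry over. Pictures are saved under pics/ and viewed, at most 10 in all, crops included, and the job is handed in when it is done.

```bash
ls; mkdir -p pics; python3 - <<'E'
from station import r
import cv2,numpy as np
s=r.read_state();print(s['time'],s['position'],s['ee_rot'],s['finger_gap'],r.tcp_to_grasp)
for n in('scene','top'):
    d=r.get_image(n);cv2.imwrite(f'pics/{n}0.png',d['img'][...,::-1])
    np.savez(f'pics/{n}0.npz',**d)
    print(n,d['fov_y'],d['cx'],d['cy'],np.round(d['R'],4).tolist(),d['t'],[k for k in d])
E
```

```text
pics
0.0 [ 0.24610916 -0.54683392  0.23025428] [ 6.59127943e-01 -3.07113943e+00 -2.70195797e-03] 1.0037157319540297 0.0187
scene 53.92966707114112 258.4279157489754 189.8773991618508 [[0.7184, 0.6954, 0.0156], [0.5797, -0.5862, -0.566], [-0.3844, 0.4157, -0.8243]] [-0.44126076 -0.28189758  1.396512  ] ['img', 'fov_y', 'cx', 'cy', 'R', 't']
top 48.17216601858909 257.68756256636726 192.2517894045274 [[-0.027, -0.9996, -0.0036], [-0.9944, 0.0272, -0.1018], [0.1018, 0.0008, -0.9948]] [0.04110863 0.60482995 1.5412662 ] ['img', 'fov_y', 'cx', 'cy', 'R', 't']
```

View pics/scene0.png

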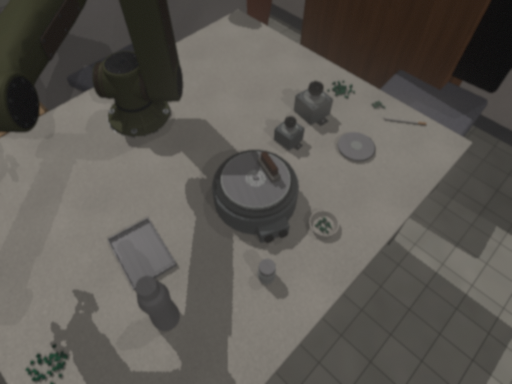

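View pics/top0.png

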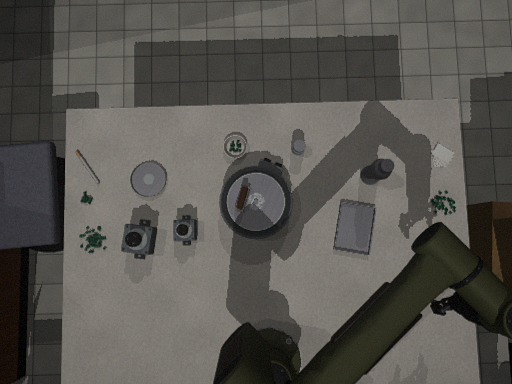

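The scene has two stop boxes. One is at top (139,238) / scene (314,100) and looks larger; the other is at top (184,229) / scene (289,131) and looks smaller. I'll check their sizes and enlarge a crop. The stone is at top (242,194), the tray at (355,227).

```bash
cat > h.py <<'E'
import numpy as np,cv2
def cam(d,T=None):
    """-> R,t (world->cam), f, c ; T = tool pose 4x4 for wrist"""
    f=192/np.tan(np.radians(float(d['fov_y']))/2)
    if T is None: R,t=np.array(d['R']),np.array(d['t'])
    else:
        M=np.linalg.inv(T@np.array(d['hand_eye']));R,t=M[:3,:3],M[:3,3]
    return R,t,f,float(d['cx']),float(d['cy'])
def ray(c,uv):
    R,t,f,cx,cy=c
    v=R.T@np.array([(uv[0]-cx)/f,(uv[1]-cy)/f,1]);return -R.T@t,v/np.linalg.norm(v)
def onz(c,uv,z):
    o,v=ray(c,uv);return o+v*(z-o[2])/v[2]
def tri(c1,p1,c2,p2):
    (a,u),(b,v)=ray(c1,p1),ray(c2,p2)
    s=np.linalg.lstsq(np.c_[u,-v],b-a,rcond=None)[0]
    P,Q=a+s[0]*u,b+s[1]*v
    return (P+Q)/2,np.linalg.norm(P-Q)
def proj(c,X):
    R,t,f,cx,cy=c;p=R@np.asarray(X)+t;return np.array([cx+f*p[0]/p[2],cy+f*p[1]/p[2]])
def pose(s):
    T=np.eye(4);T[:3,:3]=cv2.Rodrigues(np.array(s['ee_rot'],float))[0];T[:3,3]=s['position'];return T
E
python3 - <<'E'
import cv2,numpy as np
from h import *
S=dict(np.load('pics/scene0.npz'));P=dict(np.load('pics/top0.npz'))
cs,ct=cam(S),cam(P)
a=cv2.resize(np.clip(P['img'][135:275,115:295]*1.8,0,255).astype('uint8'),None,fx=4,fy=4,interpolation=2)[...,::-1]
cv2.imwrite('pics/c1.png',a)
for n,pt,ps in(('small head',(183,229),(291,121)),('big head',(134,239),(316,88)),('stone',(242,194),(268,162)),('nut',(257,201),(256,178))):
    print(n,*tri(ct,pt,cs,ps))
# tray blob in top view
g=cv2.cvtColor(P['img'],cv2.COLOR_RGB2HSV)
print(g[227,355],g[227,325],g[194,242],g[180,250],g[229,183],g[238,190])
for uv in((343,199),(376,202),(369,255),(335,251)):print(onz(ct,uv,.016))
E
```

```text
small head [0.47928235 0.28939455 0.09677642] 0.004580627450632682
big head [0.44911463 0.45320255 0.11901111] 0.004058673395057081
stone [0.58417492 0.07348658 0.16431832] 0.010098867256282486
nut [0.56884202 0.02996562 0.114122  ] 0.005861183140528381
[130   8  91] [ 18  22 137] [ 12 147  45] [113  10 100] [ 0  0 24] [98 13 76]
[ 0.57364967 -0.28907375  0.016     ]
[ 0.5592553  -0.40996748  0.016     ]
[ 0.36681063 -0.3739068   0.016     ]
[ 0.38454312 -0.25100069  0.016     ]
```

View pics/c1.png

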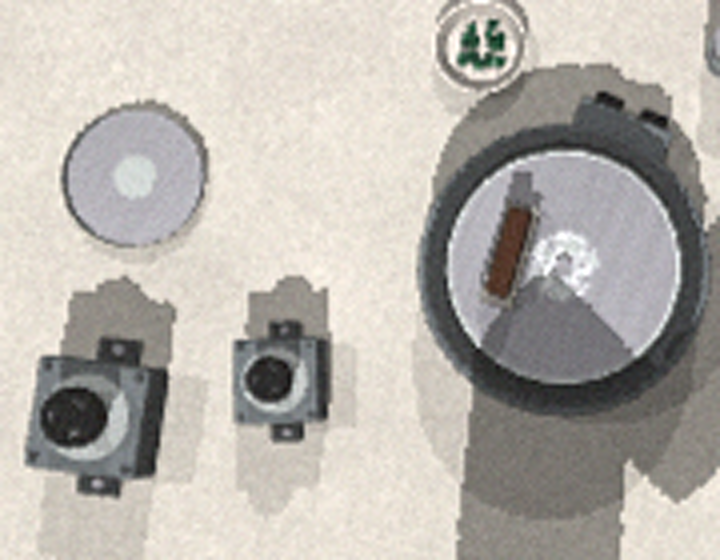

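The crop shows the smaller box at top (184,229): about 19 px wide, or ~70–76 mm, with its head triangulated at z≈0.097 (text: 0.101). The box at (139,238) is ~28 px wide with its head at z≈0.119, so it's the large one. I'm taking the small one, and next I'll take wrist views over the tray, stone and button.

```bash
cat >> h.py <<'E'
def down(a):
    """tool down, closing line (tool y) at world angle a -> rotvec"""
    y=np.array([np.cos(a),np.sin(a),0]);z=np.array([0,0,-1.]);x=np.cross(y,z)
    return cv2.Rodrigues(np.c_[x,y,z])[0].ravel()
E
python3 - <<'E'
from station import r
from h import *
d=r.get_image('wrist');print(np.round(d['hand_eye'],3).tolist(),d['fov_y'])
print('a now',np.arctan2(*pose(r.read_state())[:2,1][::-1]))
for n,p in(('tray',(.47,-.33,.28)),('stone',(.57,.06,.3)),('stop',(.479,.289,.28))):
    for k in range(-6,6):
        a=k*np.pi/6
        q=r.solve_ik(p,down(a))
        if q is not None: print(n,round(a,2),np.round(q,2))
E
```

```text
[[-0.0, -0.946, -0.324, 0.084], [1.0, -0.0, 0.001, -0.001], [-0.001, -0.324, 0.946, -0.143], [0.0, 0.0, 0.0, 1.0]] 60.114466995198995
a now 1.9935844266023093
tray -3.14 [-0.26 -0.02  0.12  0.   -1.7   0.26]
tray -2.62 [-0.26 -0.02  0.12  0.   -1.7   0.79]
tray -2.09 [-0.26 -0.02  0.12  0.   -1.7   1.31]
tray -1.57 [-0.26 -0.02  0.12  0.   -1.7   1.83]
tray -1.05 [-0.26 -0.02  0.12  0.   -1.7   2.36]
tray -0.52 [-0.26 -0.02  0.12 -0.   -1.7   2.88]
tray 0.0 [-0.26 -0.02  0.12  0.   -1.7  -2.88]
tray 0.52 [-0.26 -0.02  0.12 -0.   -1.7  -2.36]
tray 1.05 [-0.26 -0.02  0.12  0.   -1.7  -1.83]
tray 1.57 [-0.26 -0.02  0.12  0.   -1.7  -1.31]
tray 2.09 [-0.26 -0.02  0.12  0.   -1.7  -0.78]
tray 2.62 [-0.26 -0.02  0.12  0.   -1.7  -0.26]
stone -3.14 [ 0.45 -0.01  0.16  0.   -1.74 -0.45]
stone -2.62 [ 0.45 -0.01  0.16  0.   -1.74  0.07]
stone -2.09 [ 0.45 -0.01  0.16  0.   -1.74  0.59]
stone -1.57 [ 0.45 -0.01  0.16  0.   -1.74  1.12]
stone -1.05 [ 0.45 -0.01  0.16  0.   -1.74  1.64]
stone -0.52 [ 0.45 -0.01  0.16 -0.   -1.74  2.16]
stone 0.0 [ 0.45 -0.01  0.16  0.   -1.74  2.69]
stone 1.05 [ 0.45 -0.01  0.16  0.   -1.74 -2.55]
stone 1.57 [ 0.45 -0.01  0.16  0.   -1.74 -2.03]
stone 2.09 [ 0.45 -0.01  0.16  0.   -1.74 -1.5 ]
stone 2.62 [ 0.45 -0.01  0.16  0.   -1.74 -0.98]
stop -3.14 [ 0.9  -0.06  0.08  0.   -1.7  -0.9 ]
stop -2.62 [ 0.9  -0.06  0.08  0.   -1.7  -0.38]
stop -2.09 [ 0.9  -0.06  0.08  0.   -1.7   0.15]
stop -1.57 [ 0.9  -0.06  0.08  0.   -1.7   0.67]
stop -1.05 [ 0.9  -0.06  0.08  0.   -1.7   1.19]
stop -0.52 [ 0.9  -0.06  0.08  0.   -1.7   1.72]
stop 0.0 [ 0.9  -0.06  0.08  0.   -1.7   2.24]
stop 0.52 [ 0.9  -0.06  0.08 -0.   -1.7   2.76]
stop 1.57 [ 0.9  -0.06  0.08  0.   -1.7  -2.47]
stop 2.09 [ 0.9  -0.06  0.08  0.   -1.7  -1.95]
stop 2.62 [ 0.9  -0.06  0.08  0.   -1.7  -1.43]
```

```bash
python3 - <<'E'
from station import r
from h import *
import pickle
out={}
for n,p in(('tray',(.45,-.31,.30)),('stone',(.56,.06,.30)),('stop',(.47,.289,.25))):
    if n=='stop': r.grip(0.0)
    r.movep(p,down(-1.79))
    s=r.read_state();d=r.get_image('wrist');out[n]=(d,pose(s))
    print(n,s['time'],s['position'])
pickle.dump(out,open('pics/w.pkl','wb'))
cv2.imwrite('pics/w0.png',cv2.resize(np.hstack([np.clip(out[n][0]['img']*1.5,0,255).astype('uint8') for n in out]),(799,200),interpolation=cv2.INTER_AREA)[...,::-1])
cv2.imwrite('pics/w1.png',np.clip(np.vstack([out[n][0]['img'][:, :] for n in('stone','stop')])*1.5,0,255).astype('uint8')[...,::-1][::1])
E
python3 -c "
import cv2;a=cv2.imread('pics/w1.png');cv2.imwrite('pics/w2.png',cv2.resize(cv2.hconcat([a[:384],a[384:]]),(800,300),interpolation=cv2.INTER_AREA))"
```

```text
tray 1.825 [ 0.44980349 -0.31025155  0.29984315]
stone 3.3083 [0.56006052 0.05904713 0.30020583]
stop 5.1083 [0.47051943 0.28842313 0.2505693 ]
```

View pics/w2.png

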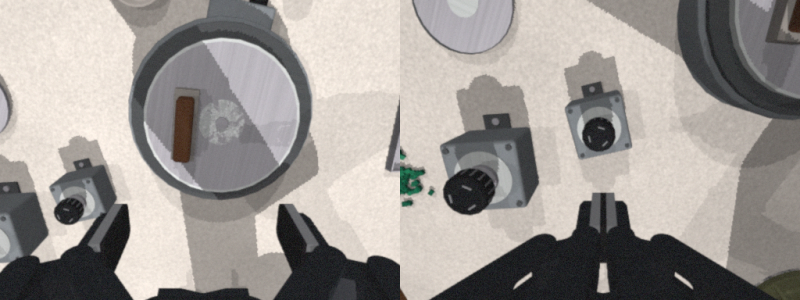

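View pics/w0.png

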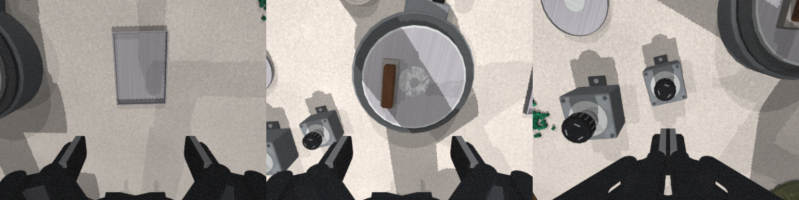

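Wrist views: the small head is at full-resolution (255,170) in the stop view, the brown bar at (236,165) in the stone view, and the tray at about (268,127) in the tray view. Next I'll segment and triangulate, taking a second wrist view of the button.

```bash
cat >> h.py <<'E'
def blob(m,uv):
    """contour of mask component containing/nearest uv"""
    C=cv2.findContours(m.astype('uint8'),cv2.RETR_EXTERNAL,cv2.CHAIN_APPROX_NONE)[0]
    C=[c for c in C if cv2.contourArea(c)>25]
    return max(C,key=lambda c:cv2.pointPolygonTest(c,(float(uv[0]),float(uv[1])),True))
def cen(c):
    M=cv2.moments(c);return np.array([M['m10'],M['m01']])/M['m00']
E
python3 - <<'E'
from station import r
from h import *
import pickle
W=pickle.load(open('pics/w.pkl','rb'));P=dict(np.load('pics/top0.npz'));ct=cam(P)
c={n:cam(*W[n]) for n in W}
v=lambda d:cv2.cvtColor(d['img'],cv2.COLOR_RGB2HSV)
# second stop view
r.movel([.43,.289,.20]);s=r.read_state();d=r.get_image('wrist');c2=cam(d,pose(s));W['stop2']=(d,pose(s))
pickle.dump(W,open('pics/w.pkl','wb'))
b1=blob(v(W['stop'][0])[...,2]<50,(255,170));u2=proj(c2,onz(c['stop'],cen(b1),.095))
b2=blob(v(d)[...,2]<50,u2);b3=blob(v(P)[...,2]<40,(183,229))
for b in(b1,b2,b3):print('head',cen(b),cv2.boundingRect(b),cv2.contourArea(b))
print(tri(c['stop'],cen(b1),c2,cen(b2)),tri(ct,cen(b3),c2,cen(b2)))
print([onz(k,cen(b),.092) for k,b in((c['stop'],b1),(c2,b2),(ct,b3))])
# bar
def brown(d):h=v(d);return (h[...,1]>90)&((h[...,0]<20)|(h[...,0]>170))
w=blob(brown(W['stone'][0]),(236,165));t=blob(brown(P),(242,194))
for b in(w,t):print('bar',cen(b),cv2.minAreaRect(b))
print(tri(c['stone'],cen(w),ct,cen(t)))
for z in(.16,.145):
    X=np.array([onz(c['stone'],p[0],z)[:2] for p in w],np.float32);R=cv2.minAreaRect(X*1000);print(z,R)
# tray
h=v(W['tray'][0]);g=W['tray'][0]['img'].astype(int)
print('tray px',h[127,268],h[127,350],h[60,268])
cv2.imwrite('pics/tr.png',cv2.resize(W['tray'][0]['img'][30:220,180:360],None,fx=3,fy=3)[...,::-1])
cv2.imwrite('pics/st2.png',d['img'][...,::-1])
E
```

```text
head [254.03730887 171.75730887] (234, 150, 41, 44) 1362.5
head [241.5954491  139.14355289] (216, 113, 52, 53) 2087.5
head [182.0443038  229.24261603] (177, 224, 11, 11) 79.0
(array([0.47536443, 0.29269093, 0.09240635]), np.float64(1.6153413903314515e-05)) (array([0.47654347, 0.29152845, 0.09799748]), np.float64(0.0014551924179635185))
[array([0.47525909, 0.29272989, 0.092     ]), array([0.47530533, 0.29271969, 0.092     ]), array([0.47699885, 0.29194266, 0.092     ])]
bar [234.36983698 164.51735174] ((234.32403564453125, 164.8758544921875), (22.272315979003906, 83.77049255371094), 4.236394882202148)
bar [241.72344322 197.50549451] ((241.73585510253906, 197.42453002929688), (5.49442195892334, 21.290884017944336), 15.945395469665527)
(array([0.57720919, 0.07882462, 0.14907512]), np.float64(0.0003470658306378908))
0.16 ((577.7826538085938, 77.83598327636719), (19.357751846313477, 75.4197006225586), 71.93073272705078)
0.145 ((574.3760986328125, 79.81887817382812), (20.38216209411621, 79.41091918945312), 71.93073272705078)
tray px [150   8  96] [ 18  28 111] [140   9  83]
```

Checks hold. The bar measures 75.4 × 19.4 mm at z=0.16, and the button blob triangulates to z≈0.092 at mid-head with the views agreeing to 2 mm. Pushing now.

```bash
python3 - <<'E'
from station import r
from h import *
x,y=.4757,.2925
r.movel([x,y,.15]);print(r.read_state()['finger_gap'])
r.movel([x,y,.104],velocity=.08)
for z in(.098,.094,.0926,.0922,.0919,.0916):
    r.movel([x,y,z],velocity=.02);s=r.read_state();f=s['force'][2];print(z,round(s['position'][2],4),np.round(s['force'],2),s['time'])
    if f>9: break
r.movel([x,y,.13],velocity=.08)
r.movel([.43,.289,.20])
s=r.read_state();d=r.get_image('wrist');c2=cam(d,pose(s))
m=cv2.cvtColor(d['img'],cv2.COLOR_RGB2HSV)[...,2]<50
b=blob(m,(241,139));print(cen(b),cv2.boundingRect(b),s['position'],r.read_state()['time'])
for z in(.084,.092):print(z,onz(c2,cen(b),z))
E
```

```text
-0.000678039635882568
0.098 0.0986 [-0.21  1.3   2.62] 7.5583
0.094 0.094 [0.94 0.04 1.27] 7.9083
0.0926 0.0928 [0.   1.23 4.54] 8.1583
0.0922 0.0924 [0.64 0.73 4.24] 8.4083
0.0919 0.092 [1.02 1.49 5.02] 8.6583
0.0916 0.0916 [0.41 1.61 4.22] 8.9083
[241.85453343 136.14017687] (217, 110, 51, 53) [0.42974144 0.2889719  0.19898528] 10.3
0.084 [0.47528845 0.29275029 0.084     ]
0.092 [0.47642799 0.29205898 0.092     ]
```

View pics/tr.png

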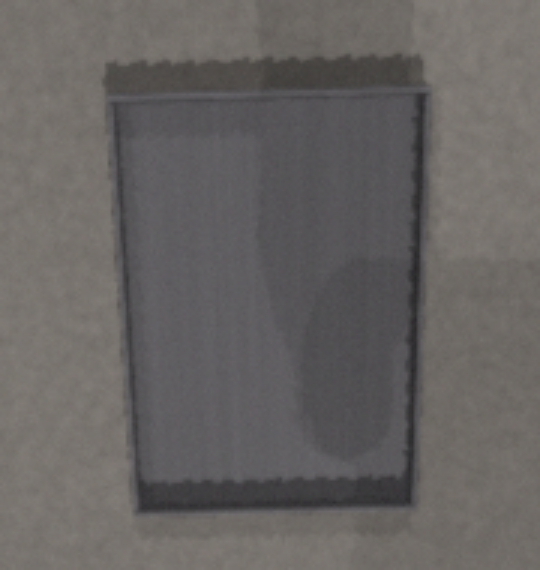

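Before the push, the head blob projected to (0.4753, 0.2927) at z=0.092. Now it gives the same xy at z=0.084, so it's 8 mm down and latched. The tray crop shows rim corners at (107,97), (428,90), (411,503) and (136,512). I'll locate the tray, then grasp.

```bash
python3 - <<'E'
from station import r
from h import *
import pickle
W=pickle.load(open('pics/w.pkl','rb'));P=dict(np.load('pics/top0.npz'));ct=cam(P);c=cam(*W['tray'])
px=[(180+u/3,30+v/3) for u,v in((107,97),(428,90),(411,503),(136,512))]
X=np.array([onz(c,p,.016) for p in px]);R=cv2.minAreaRect((X[:,:2]*1000).astype(np.float32))
print('tray',X.round(4).tolist(),R)
for p,q in zip(px,((343,199),(376,202),(369,255),(335,251))):print('z',tri(c,p,ct,q)[0][2])
a=-np.pi+np.radians(71.93);x,y=.5775,.078
print(r.solve_ik((x,y,.133),down(a)))
r.grip(1.0)
r.movep([x,y,.24],down(a));s=r.read_state();d=r.get_image('wrist');c3=cam(d,pose(s))
h=cv2.cvtColor(d['img'],cv2.COLOR_RGB2HSV);m=(h[...,1]>90)&((h[...,0]<20)|(h[...,0]>170))
b=blob(m,proj(c3,(x,y,.155)))
# near: bar top outline on plane .16
Q=(np.array([onz(c3,p[0],.16)[:2] for p in b])*1000).astype(np.float32);print('bar',cv2.minAreaRect(Q),s['time'])
print(tri(c3,cen(b),cam(*W['stone']),cen(blob((lambda h:(h[...,1]>90)&((h[...,0]<20)|(h[...,0]>170)))(cv2.cvtColor(W['stone'][0]['img'],cv2.COLOR_RGB2HSV)),(236,165)))))
E
```

```text
tray [[0.5639, -0.2819, 0.016], [0.5385, -0.4072, 0.016], [0.3678, -0.3721, 0.016], [0.3909, -0.2489, 0.016]] ((465.4490051269531, -328.19415283203125), (127.8525161743164, 176.1354522705078), 79.18959045410156)
z 0.03973564441567787
z 0.14235556649421244
z 0.01576280972449942
z 0.011128145426783254
[ 0.47819146  0.00550616 -0.12909274  0.         -1.43619743  0.77722387]
bar ((579.0995483398438, 77.88306427001953), (18.86128044128418, 76.86116790771484), 72.71446990966797) 12.1
(array([0.57672417, 0.07874756, 0.14692415]), np.float64(0.0003801935900873324))
```

```bash
python3 - <<'E'
from station import r
from h import *
a=-np.pi+np.radians(72.3);x,y=.5778,.078
r.movel([x,y,.134],frame=down(a),velocity=.1)
s=r.read_state();print(s['position'],np.round(s['force'],2),s['time'])
r.grip(0.0)
s=r.read_state();print('gap',s['finger_gap'],s['grip_force'],np.round(s['force'],2))
r.movel([x,y,.26],velocity=.1)
s=r.read_state();print('gap',s['finger_gap'],s['grip_force'],np.round(s['force'],2),s['time'])
d=r.get_image('wrist');cv2.imwrite('pics/held.png',d['img'][...,::-1])
b=-np.pi+np.radians(79.2)
r.movep([.4655,-.328,.2],down(b));s=r.read_state();print('gap',s['finger_gap'],s['time'])
d=r.get_image('wrist');cv2.imwrite('pics/held2.png',np.clip(d['img']*1.6,0,255).astype('uint8')[...,::-1])
E
```

```text
[0.57825929 0.07809781 0.13496931] [-0.38  0.33  0.68] 13.3583
gap 0.22252474951015347 59.19548034667969 [-0.61 -0.36  0.5 ]
gap 0.21834238763151895 58.61039400100708 [ 0.09  0.49 -2.21] 15.3833
gap 0.22288861128495488 17.0
```

View pics/held2.png

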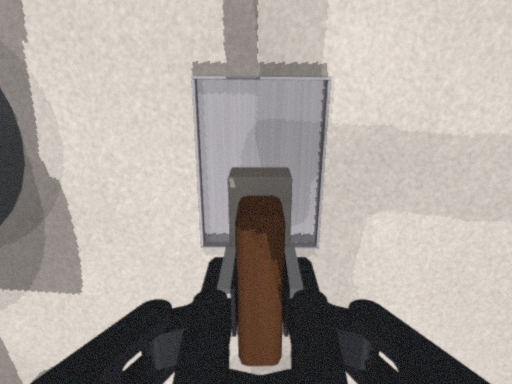

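The stone is held level and lies parallel to the tray, whose rim corners are at (194,77), (329,77), (318,247) and (203,247). I'll use that as the second tray view and lower it with a contact check.

```bash
python3 - <<'E'
from station import r
from h import *
import pickle
W=pickle.load(open('pics/w.pkl','rb'));c=cam(*W['tray']);s=r.read_state();d=r.get_image('wrist');c2=cam(d,pose(s))
p1=[(180+u/3,30+v/3) for u,v in((107,97),(428,90),(411,503),(136,512))]
p2=[(194,77),(329,77),(318,247),(203,247)]
X=np.array([tri(c,p,c2,q)[0] for p,q in zip(p1,p2)]);print(X.round(4).tolist(),X.mean(0))
Y=np.array([onz(c2,q,.016) for q in p2]);print(Y.mean(0))
x,y=np.round((Y.mean(0)+[.4655,-.328,0])[:2]/2,4)
f0=np.array(s['force'])[2]
r.movel([x,y,.05],velocity=.12)
for z in np.arange(.034,.0229,-.001):
    r.movel([x,y,z],velocity=.03);s=r.read_state();f=s['force'][2]-f0
    if f>3:break
print('touch',z,s['position'],f,s['time'])
r.grip(0.55);print(r.read_state()['finger_gap'])
r.movel([x,y,.2],velocity=.15);s=r.read_state();print(s['time'],np.round(s['force'],2))
d=r.get_image('wrist');cv2.imwrite('pics/placed.png',np.clip(d['img']*1.6,0,255).astype('uint8')[...,::-1])
E
```

```text
[[0.565, -0.2799, -0.0038], [0.5392, -0.4154, -0.0279], [0.3693, -0.3726, 0.0202], [0.391, -0.2493, 0.0167]] [ 0.46613564 -0.32929662  0.00127966]
[ 0.46536989 -0.32849921  0.016     ]
touch 0.025999999999999995 [ 0.46564275 -0.32832053  0.02717408] 8.180677563046455 21.1833
0.5483610337242208
22.875 [-0.46 -0.91 -0.4 ]
```

View pics/placed.png

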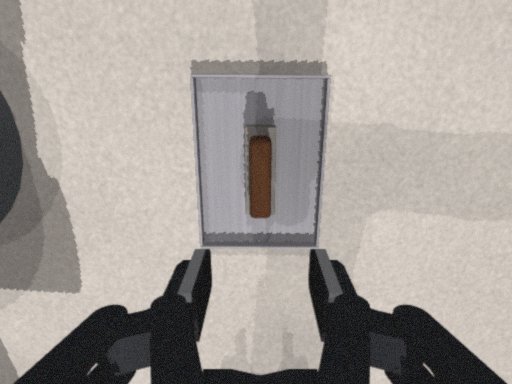

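Stone lies flat and centred in the tray; the bar is at (260,176). Now the knob: check it's still latched, grip, turn clockwise, release.

```bash
python3 - <<'E'
from station import r
from h import *
x,y=.4755,.2926
r.grip(1.0)
r.movel([.4655,-.328,.25],velocity=.2)
r.movep([.43,.289,.20],down(-1.79))
s=r.read_state();d=r.get_image('wrist');c=cam(d,pose(s))
b=blob(cv2.cvtColor(d['img'],cv2.COLOR_RGB2HSV)[...,2]<50,(241,137));print('head',cen(b),cv2.boundingRect(b),onz(c,cen(b),.084),s['time'])
r.movep([x,y,.15],down(-1.2))
r.movel([x,y,.068],velocity=.08);s=r.read_state();print(s['position'],np.round(s['force'],2),s['time'])
r.grip(0.0);s=r.read_state();print('gap',s['finger_gap'],s['grip_force'],s['position'],np.round(s['force'],2))
q=np.array(s['joints'])
for k in(.3,.6,.88):
    q2=q.copy();q2[5]-=k;r.set_joints(q2);s=r.read_state();print(k,np.array(s['joints'])[5]-q[5],s['finger_gap'],np.round(s['force'],1),np.round(s['torque'],3),s['time'])
r.pause(.3)
r.grip(1.0);r.pause(1.0);print(r.read_state()['finger_gap'])
r.movel([x,y,.17],velocity=.1)
r.movep([.43,.289,.20],down(-1.79))
s=r.read_state();d=r.get_image('wrist');c=cam(d,pose(s))
b=blob(cv2.cvtColor(d['img'],cv2.COLOR_RGB2HSV)[...,2]<50,(241,139));print('head',cen(b),cv2.boundingRect(b),onz(c,cen(b),.084),onz(c,cen(b),.092),s['time'])
cv2.imwrite('pics/end.png',np.clip(d['img']*1.6,0,255).astype('uint8')[...,::-1])
E
```

```text
head [241.61250209 137.02403605] (217, 111, 50, 53) [0.47532003 0.29268501 0.084     ] 26.0083
[0.47583796 0.2928619  0.06872653] [-0.36 -0.61  0.27] 27.9083
gap 0.4445444301490979 59.686506148427725 [0.47551736 0.29310718 0.06866943] [-3.06  0.91  4.22]
0.3 -0.29618506866342365 0.44405068939352904 [-1.6  1.1  2.6] [-0.083  0.681  0.054] 28.8083
0.6 -0.5942162973671883 0.4451078580854111 [-2.4 -1.5  4. ] [-0.482  0.952  0.041] 29.2
0.88 -0.8733576361513209 0.444781058134762 [-3.8 -2.4  4.7] [-8.220e-01  1.212e+00 -1.000e-03] 29.575
1.0010853687451926
head [242.40017485 137.23843586] (217, 111, 52, 53) [0.47418698 0.29334966 0.084     ] [0.47533807 0.29264844 0.092     ] 32.9083
```

View pics/end.png

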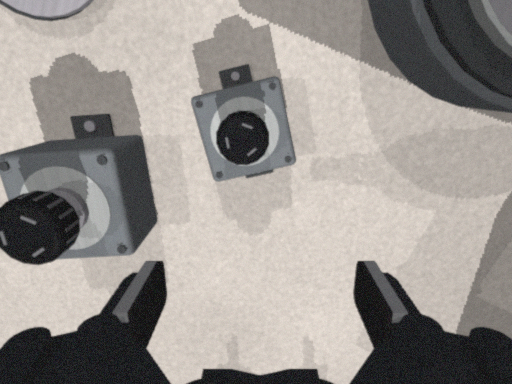

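The head now projects to the original xy at z=0.092, within 0.1 mm of the reading before the push, so it's fully up. The picture shows it free at (242,137), with the gripper clear and touching nothing. Handing in.

```bash
python3 -c "
from station import r
print(r.finish_job())"
```

```text
the job is handed in; nothing more can be done
None
```

The job is handed in after about 33 s: the small stop button was pressed and latched, the stone was set down flat in the tray, and the knob was turned until it sprang back up. I aimed the moves clear of the bottle, spare laps, dish and jar, but I didn't photograph them again before handing in.

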